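Open the coin-box lock and hold it

TASK

Take the T-handled key out of the key block and push it into the lock on top of the payment case until its collar sits on the lock plate; the pins are sticky, so work it in with small wiggles rather than forcing it. Then turn it a full quarter turn clockwise against the lock's return spring and keep hold of it there, so that the coin box can be drawn: finish while still holding the key turned. Leave the other two keys in the block and do not knock anything over or about.

Things in the scene. Friction and masses are not known exactly. Their poses are not given: they have to be found in the camera images.
- key: the T-handled steel key, about 70 g, standing upright in one of the block's slots. Origin at the tip, z up; half a turn about z makes no difference. From the tip up: round shank 12 mm thick with a tapered nose (6 mm long, 4 mm wide at the tip), two lugs, a round collar (26 mm wide, at 16 to 19 mm), a neck 10 mm thick, the T-bar. In the block the collar rests on the block's top, the tip 16 mm below it
- key_bar (a point): middle of the key's T-bar, the place to grip, 42 mm above the tip on the key's axis, axes as the key's. The bar is 40 mm long along x, 12 mm thick along y, 16 mm high
- key_lugs (a point): middle of the key's two lugs, 6 mm above the tip on the key's axis. They stick out to either side along the key's x axis (like the T-bar) to 9 mm from the axis, are 4 mm wide, 6 mm high (3 to 9 mm above the tip), rounded below
- key_block: wooden block 180 x 55 x 30 mm screwed to the counter, with three equal slots (21 x 15 mm, 22 mm deep) in a row along its x axis, at x = -60, 0 and +60 mm, a key standing in each; the T-bar points along the row to within a few degrees. Origin at the centre of its underside
- flat_key: another key in the block, to be left there: flat blade, black disc-shaped bow 30 mm in diameter and 8 mm thick, no T-bar; origin at its tip, 14 mm above the counter
- square_key: another key in the block, to be left there: square shank, brass bow 22 mm wide and 8 mm thick, no T-bar; origin at its tip, 14 mm above the counter
- case: the laundry's white coin and card payment case, 190 mm deep (x), 150 mm wide (y), 150 mm high, fixed to the counter; its sloped front with card and coin slots faces its -x, the coin box is below that, the lock is in its flat top. Origin at the centre of its underside
- lock_face (a point): centre of the lock's face on the case's top, 35 mm to +x of the case's middle, 153 mm above the counter; z up, axes as the case's. 40 mm square steel plate, 4.5 mm thick: keyhole 14 mm in diameter with two notches 6 mm wide along the x axis, to 10.2 mm from the axis. The key enters with lugs (and T-bar) along x; it is fully home with its tip 16 mm below the face, its collar on the plate
- pins (a point): inside the lock, on its axis, 10 mm below the face: the pins. From about 6 mm depth of the tip two sticky side pins rub on the nose and shank, from 10 mm on a sprung plunger pushes the tip back up. The way in takes up to about 20 N, unevenly, and sticks on the way; rocking or twisting the key a little helps
- lock_plug (a joint): turn of the lock's plug (rad): 0 = locked, where the key goes in; grows as the key turns clockwise seen from above; 1.57 = quarter turn, stop at 1.62. A spring turns it back (0.014 N m at 0, 0.085 N m at a quarter turn). With the play of the lugs and give of the grip the key turns 0.1 to 0.25 rad farther than the plug. They can turn only below the plate, which then keeps the key from rising over 2.5 mm
- coin_roll_a: a paper-wrapped roll of coins standing on end, 25 mm diameter, 54 mm tall; origin at the centre of its underside
- coin_roll_b: a second coin roll like the first; origin at the centre of its underside
- softener: a blue bottle of softener, 72 mm diameter, 190 mm tall; origin at the centre of its underside
- mug: a white mug, 80 mm diameter, 90 mm tall; origin at the centre of its underside
- screwdriver: a black-handled screwdriver lying flat; origin under its middle
- lint_brush: a wooden lint brush lying flat; origin under its middle
- sheet_box: a small cardboard box, 70 x 120 x 55 mm; origin at the centre of its underside

How it is judged:
By the outcome, as a careful person would: the job done as asked, in the order asked, and still so for the second after the job is handed in, while the arm keeps its last pose, push and grip.
It also fails if it takes over 72 s, if anything falls off the work surface, if the arm or the gripper's body presses on something with over 40 N, if the wrist force passes 120 N, or if a joint passes its speed limit or range.

ROBOT

A 7-joint arm with a two-finger parallel gripper is mounted at the origin on the work surface. World frame = base frame: x ahead of the robot, y to its left, z up, the work surface at z = 0. Lengths are in m, angles in rad, forces in N, time in s.
With the tool pointing down it reaches from about 0.425 to 0.875 m from the base axis. Payload 9.9 kg.
Tool frame: the origin (TCP) lies midway between the tips of the shut fingers; the grasp point (between the pads) lies 19 mm behind it; z points along the fingers, y is the line along which they close (so a half turn about z gives the same grasp; the last joint's range is limited). The gripper opens to 85 mm and grips with 20 to 120 N. Pads are 22 mm wide; open, the fingers measure 114 mm over their backs; the gripper's body (76 mm by 85 mm) begins 54 mm behind the grasp point. The pads swing forward as they close: fully open they stand 13 mm farther back than shut.
Start: joints at [1.206, 0.576, 0.025, 1.437, -0.015, 1.129, -0.057], TCP at [0.187, -0.649, 0.231] pointing down, gripper open.
Joint ranges: [-2.76, 2.76], [-0.34, 2.15], [-1.52, 1.57], [0.19, 2.46], [-1.09, 4.23], [0.17, 1.99], [-2.82, 2.82]. Speed limits (rad/s): [2.22, 2.22, 3.01, 3.01, 3.14, 3.14, 3.14].

INTERFACE

Orientations are given as a 3x3 rotation matrix whose columns are the frame's x, y, z axes.
In Python, from bench import * gives the robot as it stands.
- The arm moves only by the shell command python3 -m pendant 'ROWS' [FORCE]. ROWS is a JSON object of lists of equal length, an entry for each row: "dp": the shift along the tool's x, y, z in mm, a list of three; "twist": the turn, a rotation vector about the tool's x, y, z in rad, a list of three; "grip": the opening, from 0 (shut) to 1 (fully open). In form: {"dp": [[x, y, z], ...], "twist": [[ax, ay, az], ...], "grip": [grip, ...]}. A call has exactly 8 rows; each row is the pose to reach, as a shift and turn from the pose commanded when the call began, along the tool's axes at that moment; what a row does not reach only later rows make up. A row lasts 1/10 s, in which the tool goes at most 50 mm and 8.59 degrees, less where a joint would pass 70% of its speed; a pose out of reach is approached as far as the arm can. A call with a gripper value outside its range is refused whole. The fingers move at their own pace and stop on an object; FORCE is the grip in N (left out, the last holds). Time passes only in rows, so rows that repeat a pose let the fingers close, or fill a call up. It gives the time, the measured TCP pose, the force, the opening and the grip force at its end, in the units of the state.
- get_obs(): the state, without advancing time (a new reading comes with each control period).
- snapshot(name): name is "scene" or "top"; returns a dict with "image" (400x640x3 uint8, blue, green, red), "depth" (400x640 float32, m along the optical axis (not along the pixel's ray), 0 where there is no reading), "fx", "fy", "cx", "cy" (pixels), "extrinsics" (4x4, takes a point from camera to world coordinates). Camera axes: x right, y up, looking along -z (the intrinsics and any distortion apply to the point x, -y, -z); pixel columns grow to the right and rows downward; lengths in m; the calibration is good to about 2 mm. A picture is of the moment at which its call begins.
- close_job(): hands the job in; it is judged then, once.
Trained networks look in the newest picture that a camera, given by its name, has taken for a name from the list of things; names that differ only in an ending like _2 or _b are one class to them, and where a whole thing is asked for, a point or a joint stands for the part that bears it (a point fixed in the world has none). Each returns a list of dicts, best first, with "confidence" (0 to 1); they miss things now and then, are a little off and sometimes report something else, mostly with a low value. They report only what shows in the picture. A call takes as long as a camera call.
- trace(label, camera): "pixels" (400x640 bool, what is visible of it) and "extent" ([left, top, right, bottom] in pixels, round what is visible of it).
The state is a dict: "t": time; "q": joint angles; "qvel": joint speeds; "joint_efforts": joint torques, N m; "tcp_pos": TCP position; "tool_rot": TCP orientation; "contact_force": force on the tool from outside, world axes, zero at the start; "wrist_torque": the same for the moment, N m; "opening": finger opening in m; "gripper_force": force on a finger pad.
Only numpy, scipy, OpenCV 4.12 (cv2) and the standard library are available. Lean on these libraries where they do the work, as an engineer would, in place of code of your own. Each camera call takes 0.05 s, during which the arm holds its last target. There are 200 camera calls.

## Working session

There is one attempt and no reset: what is moved stays moved. The work goes in short steps, Python scripts to look and compute and a shell command to move; the robot and the scene stay as the last step left them, time stands still between calls to the robot, and variables do not carry over. Pictures are saved under pics/ and viewed, at most 10 in all, crops included, and the job is handed in when it is done.

```bash
ls; mkdir -p pics; cat > h.py <<'E'
from bench import *
import numpy as np, cv2
def world(s,mask):
    v,u=np.nonzero(mask&(s["depth"]>0)); d=s["depth"][v,u]
    p=np.stack([(u-s["cx"])/s["fx"]*d,-(v-s["cy"])/s["fy"]*d,-d,np.ones_like(d)])
    return (s["extrinsics"]@p)[:3].T
E
python3 - <<'E'
from h import *
for c in ["top","scene"]:
    s=snapshot(c); cv2.imwrite(f"pics/{c}0.png",s["image"]); print(c,s["fx"],np.round(s["extrinsics"],3).tolist())
    for l in ["key","key_block","flat_key","square_key","case","lock_face"]:
        for r in trace(l,c)[:2]:
            w=world(s,r["pixels"])
            if len(w): print(l,round(r["confidence"],2),np.round(r["extent"]),len(w),np.round(np.median(w,0),4),np.round(np.percentile(w,2,axis=0),3),np.round(np.percentile(w,98,axis=0),3))
o=get_obs();print(o["t"],o["tcp_pos"],o["tool_rot"],o["opening"])
E
```

```text
pics
top 474.30507275403494 [[0.027, 0.991, -0.128, 0.391], [-1.0, 0.026, -0.01, -0.01], [-0.006, 0.128, 0.992, 1.634], [0.0, 0.0, 0.0, 1.0]]
key 0.5 [272. 207. 278. 215.] 31 [0.5544 0.1577 0.0629] [0.544 0.15  0.031] [0.567 0.166 0.072]
key_block 0.78 [255. 171. 285. 222.] 794 [0.6113 0.1812 0.0298] [ 0.529  0.134 -0.001] [0.698 0.228 0.057]
key_block 0.4 [359. 201. 410. 265.] 3079 [ 0.4955 -0.1999  0.1472] [ 0.402 -0.277  0.043] [ 0.588 -0.125  0.156]
flat_key 0.46 [265. 190. 271. 200.] 40 [0.6129 0.1803 0.0525] [0.6   0.173 0.028] [0.625 0.191 0.066]
square_key 0.38 [260. 176. 267. 184.] 37 [0.6686 0.2008 0.0395] [0.658 0.193 0.027] [0.68  0.213 0.063]
case 0.74 [357. 198. 410. 270.] 3207 [ 0.4964 -0.1997  0.1471] [ 0.4   -0.278  0.008] [ 0.59  -0.124  0.156]
lock_face 0.78 [355. 198. 409. 266.] 3101 [ 0.4968 -0.2001  0.1473] [ 0.403 -0.276  0.037] [ 0.589 -0.125  0.156]
scene 481.52327600401463 [[0.636, -0.567, 0.524, 1.392], [0.772, 0.451, -0.449, -0.706], [0.019, 0.69, 0.724, 1.249], [0.0, 0.0, 0.0, 1.0]]
key 0.63 [344. 182. 349. 192.] 76 [0.5562 0.1534 0.0547] [0.536 0.146 0.0
[... 382 characters left out ...]
0.198  0.0442] [0.659 0.19  0.028] [0.678 0.204 0.061]
case 0.55 [214. 188. 289. 267.] 3767 [ 0.5528 -0.229   0.13  ] [ 0.424 -0.29   0.006] [ 0.598 -0.131  0.156]
case 0.48 [344. 212. 373. 264.] 936 [ 0.7856 -0.0113  0.1097] [ 0.75  -0.031  0.009] [0.807 0.022 0.192]
lock_face 0.68 [213. 191. 286. 263.] 3782 [ 0.553  -0.229   0.1297] [ 0.424 -0.29   0.006] [ 0.598 -0.13   0.156]
lock_face 0.53 [343. 181. 351. 193.] 65 [0.5567 0.1534 0.0536] [0.54  0.146 0.029] [0.572 0.166 0.068]
0.7 [ 0.18709412 -0.64855558  0.23130043] [[ 9.60815343e-01  2.77189241e-01  1.25179552e-05]
 [ 2.77189241e-01 -9.60815344e-01  1.21480141e-06]
 [ 1.23641733e-05  2.30264267e-06 -1.00000000e+00]] 0.0852173021553754
```

View pics/top0.png

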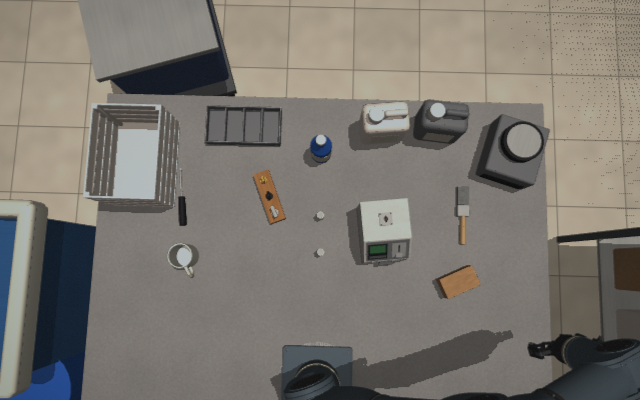

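View pics/scene0.png

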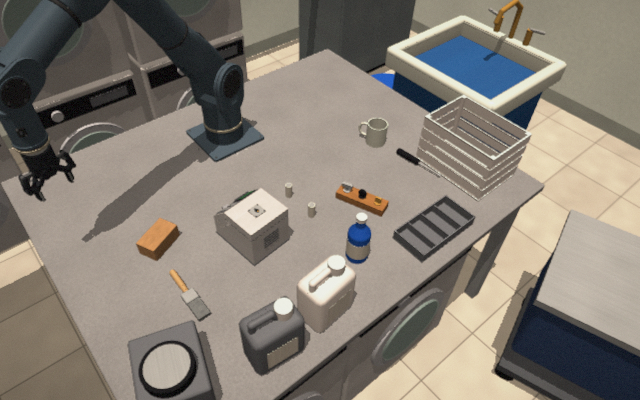

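The pictures show the block near (269,196) in the top view, with the T-key at (275,212), the black key in the middle and the brass key at (263,180). The case is at (385,230) with its lock at (386,219). Next I refine the poses.

```bash
cat > m.py <<'E'
from h import *
from scipy.ndimage import binary_erosion
out=[]
for c in ["top","scene"]:
    s=snapshot(c)
    (u0,v0,u1,v1)=(250,165,292,230) if c=="top" else (325,172,400,222)
    cr1=cv2.resize(s["image"][v0:v1,u0:u1],None,fx=6,fy=6,interpolation=cv2.INTER_CUBIC)
    (a0,b0,a1,b1)=(350,190,420,270) if c=="top" else (205,180,300,265)
    cr2=cv2.resize(s["image"][b0:b1,a0:a1],None,fx=5,fy=5,interpolation=cv2.INTER_CUBIC)
    h=max(cr1.shape[0],cr2.shape[0]); pad=lambda i:cv2.copyMakeBorder(i,0,h-i.shape[0],0,0,0)
    cv2.imwrite(f"pics/{c}1.png",np.hstack([pad(cr1),pad(cr2)])[:600,:1000] if c=="top" else cv2.resize(np.hstack([pad(cr1),pad(cr2)]),None,fx=.8,fy=.8))
    allw=np.ones(s["depth"].shape,bool)&(s["depth"]>0); w=world(s,allw)
    blk=w[(abs(w[:,0]-.615)<.12)&(abs(w[:,1]-.18)<.08)&(abs(w[:,2]-.030)<.004)]
    top=w[(abs(w[:,0]-.5)<.13)&(abs(w[:,1]+.2)<.13)&(abs(w[:,2]-.15)<.007)]
    key=w[(abs(w[:,0]-.5545)<.03)&(abs(w[:,1]-.156)<.025)&(w[:,2]>.048)]
    for n,p in [("blk",blk),("casetop",top)]:
        print(c,n,len(p),"z",p[:,2].mean().round(4),cv2.minAreaRect((p[:,:2]*1000).astype(np.float32)))
    print(c,"key",len(key),key.mean(0).round(4),key[:,2].max().round(4))
    # lock: dark plate? project lock guess
    E=np.linalg.inv(s["extrinsics"]); 
    for n,P in [("key",[.5545,.156,.072]),("lock",[.53,-.2,.153])]:
        q=E@np.r_[P,1]; print(n,(s["cx"]+s["fx"]*q[0]/-q[2]).round(1),(s["cy"]-s["fy"]*q[1]/-q[2]).round(1))
E
python3 m.py
```

```text
top blk 520 z 0.0301 ((612.3568115234375, 181.42129516601562), (179.50643920898438, 55.046348571777344), 21.267423629760742)
top casetop 1971 z 0.1498 ((521.934814453125, -202.32772827148438), (145.2973175048828, 150.97412109375), 6.465383052825928)
top key 45 [0.5568 0.1591 0.0624] 0.0712
key 274.2 211.6
lock 384.8 219.6
scene blk 400 z 0.0304 ((610.1910400390625, 178.06134033203125), (181.61460876464844, 62.682865142822266), 20.453283309936523)
scene casetop 1621 z 0.1511 ((522.2979736328125, -204.90512084960938), (144.07855224609375, 153.98439025878906), 6.673635005950928)
scene key 57 [0.5555 0.155  0.0599] 0.0716
key 346.8 182.3
lock 256.8 209.9
```

View pics/top1.png

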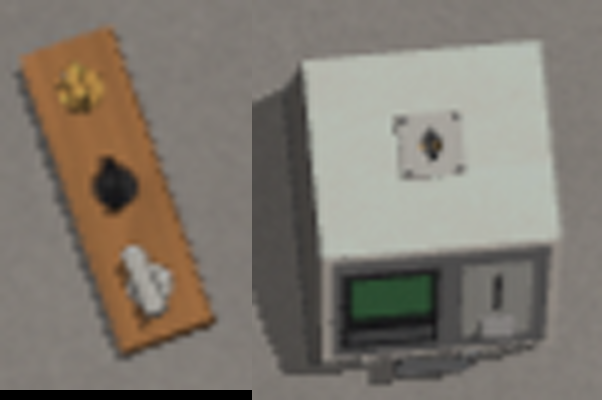

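View pics/scene1.png

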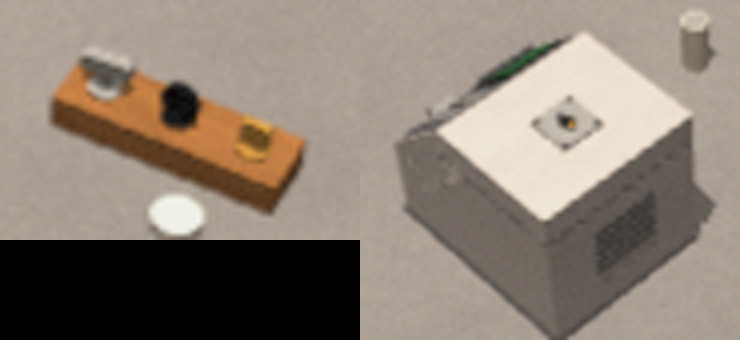

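```bash
cat > g.py <<'E'
import sys
from h import *
from scipy.spatial.transform import Rotation as R
# target x y z(mm) yaw(deg) -> dp, twist (from measured pose)
o=get_obs(); T=o["tool_rot"]; a=list(map(float,sys.argv[1:]))
for k in range(0,len(a),4):
    x,y,z,w=a[k:k+4]; c,s=np.cos(np.radians(w)),np.sin(np.radians(w))
    G=np.array([[c,s,0],[s,-c,0],[0,0,-1]])
    print("dp",(T.T@(np.array([x,y,z])-o["tcp_pos"]*1000)).round(1),"tw",R.from_matrix(T.T@G).as_rotvec().round(3))
E
python3 g.py 400 -420 260 76
```

```text
dp [ 268.  -160.6  -28.7] tw [ 0.    -0.    -1.046]
```

```bash
python3 -m pendant '{"dp":[[33,-20,-4],[67,-40,-8],[100,-60,-12],[134,-80,-16],[168,-100,-20],[201,-120,-24],[235,-140,-27],[268,-160,-29]],"twist":[[0,0,-0.13],[0,0,-0.26],[0,0,-0.39],[0,0,-0.52],[0,0,-0.65],[0,0,-0.78],[0,0,-0.91],[0,0,-1.046]],"grip":[1,1,1,1,1,1,1,1]}' 60; python3 g.py 540 -80 260 139
```

```text
t: 1.6
tcp_pos: [0.4013, -0.4194, 0.2608]
tool_rot: [[0.236, 0.972, 0.001], [0.972, -0.236, -0.001], [-0.001, 0.001, -1.0]]
contact_force: [0.7, -0.3, 0.8]
opening: 0.0848
gripper_force: 0.0
dp [362.5  54.6   0.7] tw [ 0.000e+00  1.000e-03 -1.094e+00]
```

```bash
python3 -m pendant '{"dp":[[45,7,0],[91,14,0],[136,20,0],[181,27,0],[227,34,0],[272,41,0],[317,48,0],[362,55,0]],"twist":[[0,0,-0.137],[0,0,-0.274],[0,0,-0.41],[0,0,-0.547],[0,0,-0.684],[0,0,-0.82],[0,0,-0.957],[0,0,-1.094]],"grip":[1,1,1,1,1,1,1,1]}'; python3 g.py 556 158 160 201.3
```

```text
t: 2.4
tcp_pos: [0.5415, -0.081, 0.2606]
tool_rot: [[-0.755, 0.656, 0.001], [0.656, 0.755, -0.0], [-0.001, 0.0, -1.0]]
contact_force: [0.3, 0.7, -0.5]
opening: 0.0855
gripper_force: 0.0
dp [146.  189.9 100.5] tw [-0.000e+00  1.000e-03 -1.087e+00]
```

```bash
python3 -m pendant '{"dp":[[18,24,8],[37,48,18],[55,72,30],[73,96,45],[91,120,60],[110,144,75],[128,168,90],[146,190,100]],"twist":[[0,0,-0.137],[0,0,-0.274],[0,0,-0.41],[0,0,-0.547],[0,0,-0.684],[0,0,-0.82],[0,0,-0.957],[0,0,-1.087]],"grip":[1,1,1,1,1,1,1,1]}'; python3 g.py 556 158 40 201.3
```

```text
t: 3.2
tcp_pos: [0.5567, 0.1575, 0.1594]
tool_rot: [[-0.932, -0.363, -0.0], [-0.363, 0.932, -0.0], [0.001, 0.0, -1.0]]
contact_force: [0.8, -1.7, 0.5]
opening: 0.0852
gripper_force: 0.0
dp [  0.4   0.7 119.4] tw [ 0.    -0.001 -0.   ]
```

```bash
python3 -m pendant '{"dp":[[0,1,20],[0,1,45],[0,1,70],[0,1,90],[0,1,105],[0,1,115],[0,1,119],[0,1,119]],"twist":[[0,0,0],[0,0,0],[0,0,0],[0,0,0],[0,0,0],[0,0,0],[0,0,0],[0,0,0]],"grip":[1,1,1,1,1,0.8,0.5,0.4]}'; python3 - <<'E'
from h import *
s=snapshot("scene"); cv2.imwrite("pics/s2.png",cv2.resize(s["image"][120:240,300:420],None,fx=5,fy=5,interpolation=cv2.INTER_CUBIC))
E
```

```text
t: 4.0
tcp_pos: [0.5565, 0.1575, 0.0413]
tool_rot: [[-0.934, -0.358, 0.0], [-0.358, 0.934, 0.0], [-0.0, -0.0, -1.0]]
contact_force: [0.3, 0.0, -0.7]
opening: 0.0437
gripper_force: 0.0
```

View pics/s2.png

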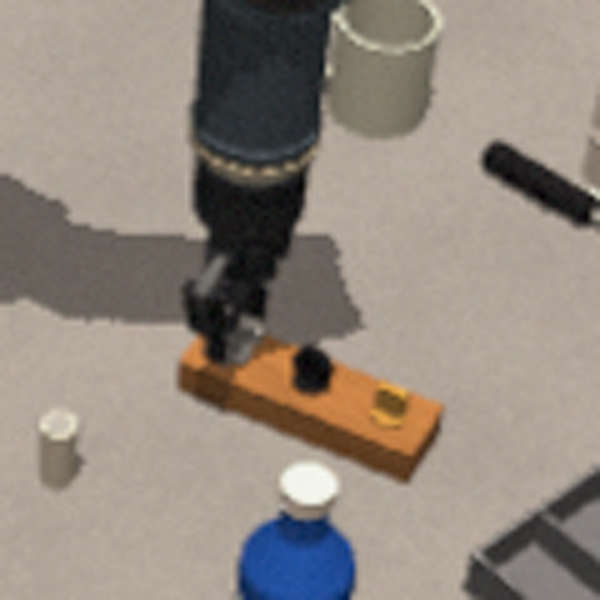

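The fingers straddle the T-bar at about (235,340) in the crop and the other keys stand clear. Closing now.

```bash
python3 -m pendant '{"dp":[[0,0,1],[0,0,1],[0,0,1],[0,0,1],[0,0,1],[0,0,1],[0,0,1],[0,0,1]],"twist":[[0,0,0],[0,0,0],[0,0,0],[0,0,0],[0,0,0],[0,0,0],[0,0,0],[0,0,0]],"grip":[0.3,0.22,0.16,0.1,0,0,0,0]}' 80; python3 -c "
from h import *
o=get_obs();print(o['wrist_torque'],o['contact_force'],o['tcp_pos'],o['tool_rot'])"
```

```text
t: 4.85
tcp_pos: [0.5566, 0.1576, 0.0409]
tool_rot: [[-0.934, -0.358, 0.001], [-0.358, 0.934, 0.0], [-0.001, -0.0, -1.0]]
contact_force: [-1.8, -1.1, 6.0]
opening: 0.0107
gripper_force: 78.2
[-0.08525979  0.2328419  -0.04736315] [-1.78725469 -1.05199395  6.03652286] [0.55664071 0.15759627 0.04090918] [[-9.33711788e-01 -3.58024702e-01  7.80684523e-04]
 [-3.58024734e-01  9.33712097e-01  1.03414662e-04]
 [-7.65959586e-04 -1.82944880e-04 -9.99999690e-01]]
```

```bash
python3 -m pendant '{"dp":[[0,0,-5],[0,0,-15],[0,0,-35],[0,0,-65],[0,0,-105],[0,0,-145],[0,0,-180],[0,0,-195]],"twist":[[0,0,0],[0,0,0],[0,0,0],[0,0,0],[0,0,0],[0,0,0],[0,0,0],[0,0,0]],"grip":[0,0,0,0,0,0,0,0]}'; python3 g.py 533 -202 225 186.4
```

```text
t: 5.65
tcp_pos: [0.5571, 0.1585, 0.2394]
tool_rot: [[-0.934, -0.358, 0.004], [-0.358, 0.934, 0.002], [-0.005, 0.0, -1.0]]
contact_force: [0.8, 0.0, -0.8]
opening: 0.0107
gripper_force: 78.0
dp [ 151.8 -327.9   13.6] tw [0.001 0.005 0.255]
```

```bash
python3 -m pendant '{"dp":[[15,-33,0],[36,-78,2],[57,-123,4],[78,-168,6],[99,-213,8],[120,-258,11],[138,-298,14],[152,-328,14]],"twist":[[0,0,0.03],[0,0,0.06],[0,0,0.09],[0,0,0.13],[0,0,0.17],[0,0,0.2],[0,0,0.23],[0,0,0.255]],"grip":[0,0,0,0,0,0,0,0]}';  python3 -m pendant '{"dp":[[0,0,5],[0,0,10],[0,0,15],[0,0,20],[0,0,23],[0,0,25],[0,0,25],[0,0,25]],"twist":[[0,0,0],[0,0,0],[0,0,0],[0,0,0],[0,0,0],[0,0,0],[0,0,0],[0,0,0]],"grip":[0,0,0,0,0,0,0,0]}'; python3 g.py 533 -202 200 186.4; python3 - <<'E'
from h import *
s=snapshot("scene"); cv2.imwrite("pics/s3.png",cv2.resize(s["image"][160:240,215:295],None,fx=7,fy=7,interpolation=cv2.INTER_CUBIC))
s=snapshot("top"); cv2.imwrite("pics/t3.png",cv2.resize(s["image"][180:260,345:425],None,fx=7,fy=7,interpolation=cv2.INTER_CUBIC))
E
```

```text
t: 6.45
tcp_pos: [0.5305, -0.2068, 0.2204]
tool_rot: [[-0.994, -0.107, -0.002], [-0.107, 0.994, -0.0], [0.002, -0.0, -1.0]]
contact_force: [-0.6, 0.2, -0.4]
opening: 0.0105
gripper_force: 78.0
t: 7.25
tcp_pos: [0.5321, -0.203, 0.1964]
tool_rot: [[-0.994, -0.111, 0.0], [-0.111, 0.994, 0.0], [-0.0, -0.0, -1.0]]
contact_force: [-0.4, 0.0, -0.5]
opening: 0.0105
gripper_force: 78.1
dp [-1.1  0.9 -3.6] tw [-0.  0. -0.]
```

View pics/s3.png

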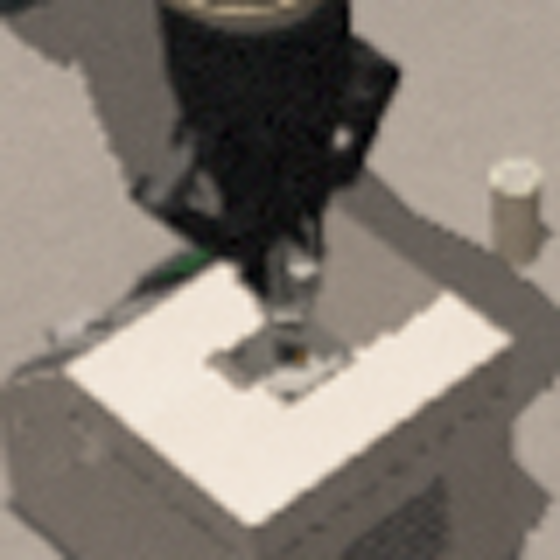

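```bash
python3 - <<'E'
from h import *
s=snapshot("scene"); E=np.linalg.inv(s["extrinsics"]);o=get_obs();t=o["tcp_pos"]
def pr(P):
    q=E@np.r_[P,1]; return np.array([(s["cx"]+s["fx"]*q[0]/-q[2]-215+.5)*7-.5,(s["cy"]-s["fy"]*q[1]/-q[2]-160+.5)*7-.5]).round(1)
print("tip",pr(t-[0,0,.027]),"collar",pr(t-[0,0,.0095]),"collar+5mm x",pr(t-[-.005,0,.0095]))
print("lock A",pr([.533,-.202,.153]),"under",pr([t[0],t[1],.153]))
g=cv2.resize(s["image"][193:217,243:272],None,fx=24,fy=24,interpolation=cv2.INTER_CUBIC); cv2.imwrite("pics/s4.png",g)
E
```

```text
tip [289.4 332.7] collar [286.5 305.1] collar+5mm x [293.2 311.8]
lock A [295.6 358.1] under [292.  358.1]
```

View pics/s4.png

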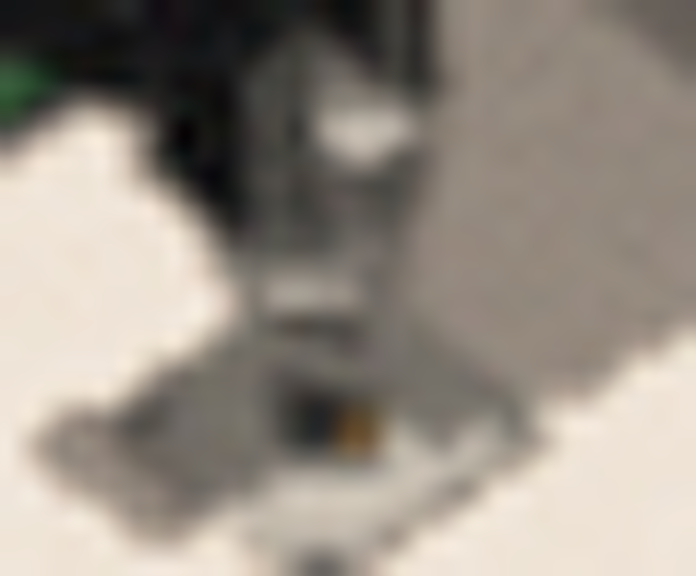

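The key tip shows at about (315,340) in the crop, and the keyhole at (330,425). The tip is within about 1 mm of being directly above the hole. I'll shift 1 mm and lower carefully.

```bash
python3 -m pendant '{"dp":[[0,1,3],[0,1,7],[0,1,11],[0,1,14],[0,1,16],[0,1,17],[0,1,18],[0,1,19]],"twist":[[0,0,0],[0,0,0],[0,0,0],[0,0,0],[0,0,0],[0,0,0],[0,0,0],[0,0,0]],"grip":[0,0,0,0,0,0,0,0]}' 100; python3 g.py 532 -202 177 186.4;python3 -c "
from h import *
o=get_obs();print(o['wrist_torque'],o['contact_force'],o['tcp_pos'])"
```

```text
t: 8.2
tcp_pos: [0.5319, -0.2022, 0.1773]
tool_rot: [[-0.994, -0.111, 0.0], [-0.111, 0.994, 0.0], [-0.0, -0.0, -1.0]]
contact_force: [0.7, -0.9, -0.5]
opening: 0.0102
gripper_force: 101.4
dp [-0.1  0.2  0.3] tw [-0.     0.    -0.001]
[ 0.004328   -0.01377438  0.02547807] [ 0.65437955 -0.93812825 -0.52780024] [ 0.53190874 -0.20223299  0.17732421]
```

```bash
python3 -m pendant '{"dp":[[0,0,0.5],[0,0,1],[0,0,1.5],[0,0,2],[0,0,2.5],[0,0,3],[0,0,3],[0,0,3]],"twist":[[0,0,0],[0,0,0],[0,0,0],[0,0,0],[0,0,0],[0,0,0],[0,0,0],[0,0,0]],"grip":[0,0,0,0,0,0,0,0]}'; cat > f.py <<'E'
from h import *
o=get_obs();T=o["tool_rot"];print("F tool",(T.T@o['contact_force']).round(2),"M",(T.T@o['wrist_torque']).round(3),"tip depth",round(153-o['tcp_pos'][2]*1000+26.9,2),"yaw",np.degrees(np.arctan2(T[1,0],T[0,0])).round(2),o["q"].round(2))
E
python3 f.py
```

```text
t: 9.0
tcp_pos: [0.5318, -0.2022, 0.1743]
tool_rot: [[-0.994, -0.111, 0.0], [-0.111, 0.994, 0.0], [-0.0, 0.0, -1.0]]
contact_force: [-0.2, -0.3, 0.1]
opening: 0.0099
gripper_force: 101.4
F tool [ 0.23 -0.27 -0.08] M [ 0.08  -0.023  0.02 ] tip depth 5.62 yaw -173.63 [ 0.8   0.58 -0.82  1.78  0.49  1.    1.47]
```

```bash
python3 -m pendant '{"dp":[[0,0,0.5],[0,0,1],[0,0,1.5],[0,0,2],[0,0,2.5],[0,0,3],[0,0,3.5],[0,0,4]],"twist":[[0,0,0.03],[0,0,-0.03],[0,0,0.03],[0,0,-0.03],[0,0,0.03],[0,0,-0.03],[0,0,0.03],[0,0,0]],"grip":[0,0,0,0,0,0,0,0]}'; python3 f.py
```

```text
t: 9.8
tcp_pos: [0.532, -0.2028, 0.1706]
tool_rot: [[-0.994, -0.109, 0.0], [-0.109, 0.994, -0.001], [-0.0, -0.001, -1.0]]
contact_force: [0.3, -2.3, 4.0]
opening: 0.0102
gripper_force: 102.0
F tool [-0.09 -2.34 -3.98] M [ 0.518  0.062 -0.022] tip depth 9.29 yaw -173.73 [ 0.8   0.58 -0.81  1.79  0.5   0.99  1.47]
```

```bash
python3 -m pendant '{"dp":[[0,-0.4,0.5],[0,-0.5,1],[0,-0.5,1.5],[0,-0.5,2],[0,-0.5,2.5],[0,-0.5,3],[0,-0.5,3.5],[0,-0.5,4]],"twist":[[0,0,0.04],[0.01,0,-0.04],[-0.01,0,0.04],[0.01,0,-0.04],[-0.01,0,0.04],[0.01,0,-0.04],[0,0,0.04],[0,0,0]],"grip":[0,0,0,0,0,0,0,0]}'; python3 f.py
```

```text
t: 10.6
tcp_pos: [0.5327, -0.2032, 0.1673]
tool_rot: [[-0.994, -0.11, 0.002], [-0.11, 0.994, -0.001], [-0.002, -0.001, -1.0]]
contact_force: [-1.1, -1.8, 10.2]
opening: 0.0096
gripper_force: 103.3
F tool [  1.26  -1.65 -10.15] M [ 0.387  0.317 -0.001] tip depth 12.58 yaw -173.67 [ 0.8   0.58 -0.81  1.79  0.5   0.99  1.47]
```

```bash
python3 -m pendant '{"dp":[[0,-0.3,0.6],[0,-0.4,1.2],[0,-0.4,1.8],[0,-0.4,2.4],[0,-0.4,3],[0,-0.4,3.6],[0,-0.4,4],[0,-0.4,4.4]],"twist":[[0,0,0.04],[0.01,0,-0.04],[-0.01,0,0.04],[0,0.01,-0.04],[0,-0.01,0.04],[0.01,0,-0.04],[-0.01,0,0.04],[0,0,0]],"grip":[0,0,0,0,0,0,0,0]}'; python3 f.py
```

```text
t: 11.4
tcp_pos: [0.5337, -0.2028, 0.1639]
tool_rot: [[-0.994, -0.11, 0.004], [-0.11, 0.994, 0.0], [-0.004, -0.0, -1.0]]
contact_force: [-2.5, 1.4, 20.3]
opening: 0.0101
gripper_force: 104.9
F tool [  2.21   1.69 -20.34] M [-0.394  0.535  0.078] tip depth 15.99 yaw -173.68 [ 0.8   0.59 -0.81  1.79  0.51  0.98  1.46]
```

```bash
python3 -m pendant '{"dp":[[0,0,0.4],[0,0,0.8],[0,0,1.2],[0,0,1.5],[0,0,1.5],[0,0,1.5],[0,0,1.5],[0,0,1.5]],"twist":[[0,0,0.04],[0.01,0,-0.04],[-0.01,0,0.04],[0,0.01,-0.04],[0,-0.01,0.04],[0,0,-0.04],[0,0,0.04],[0,0,0]],"grip":[0,0,0,0,0,0,0,0]}'; python3 f.py; python3 - <<'E'
from h import *
s=snapshot("scene"); g=cv2.resize(s["image"][180:220,235:285],None,fx=14,fy=14,interpolation=cv2.INTER_CUBIC); cv2.imwrite("pics/s5.png",g)
E
```

```text
t: 12.2
tcp_pos: [0.5346, -0.2028, 0.1639]
tool_rot: [[-0.994, -0.111, 0.006], [-0.111, 0.994, -0.002], [-0.006, -0.003, -1.0]]
contact_force: [-2.5, -0.3, 27.2]
opening: 0.01
gripper_force: 105.9
F tool [  2.39  -0.12 -27.18] M [-0.216  0.562  0.14 ] tip depth 16.04 yaw -173.64 [ 0.8   0.59 -0.81  1.79  0.51  0.98  1.46]
```

View pics/s5.png

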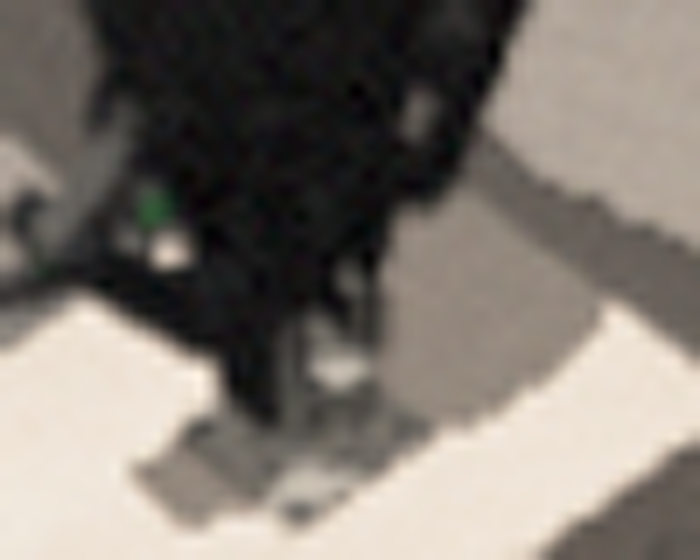

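Force rose from 20 to 27 N with no further travel at 16.0 mm, so the collar is on the plate. The picture agrees: no shank shows above the plate at (310,470). Now turning clockwise (tool z positive).

```bash
python3 -m pendant '{"dp":[[0,0,-0.3],[0,0,-0.3],[0,0,-0.3],[0,0,-0.3],[0,0,-0.3],[0,0,-0.3],[0,0,-0.3],[0,0,-0.3]],"twist":[[0,0,0.08],[0,0,0.16],[0,0,0.24],[0,0,0.32],[0,0,0.4],[0,0,0.48],[0,0,0.56],[0,0,0.6]],"grip":[0,0,0,0,0,0,0,0]}' 120; python3 f.py
```

```text
t: 13.05
tcp_pos: [0.5347, -0.2027, 0.1639]
tool_rot: [[-0.883, 0.47, 0.006], [0.47, 0.883, -0.002], [-0.006, 0.002, -1.0]]
contact_force: [-1.2, 1.3, 24.0]
opening: 0.0092
gripper_force: 117.9
F tool [  1.46   0.6  -24.03] M [ 0.012  0.443 -0.19 ] tip depth 16.0 yaw 151.98 [ 0.7   0.55 -0.65  1.8   0.41  0.93  0.96]
```

```bash
python3 -m pendant '{"dp":[[0,0,0],[0,0,0],[0,0,0],[0,0,0],[0,0,0],[0,0,0],[0,0,0],[0,0,0]],"twist":[[0,0,0.09],[0,0,0.18],[0,0,0.27],[0,0,0.36],[0,0,0.45],[0,0,0.54],[0,0,0.63],[0,0,0.7]],"grip":[0,0,0,0,0,0,0,0]}'; python3 f.py
```

```text
t: 13.85
tcp_pos: [0.5349, -0.2027, 0.1639]
tool_rot: [[-0.372, 0.928, 0.007], [0.928, 0.372, -0.001], [-0.004, 0.006, -1.0]]
contact_force: [0.1, 1.8, 23.8]
opening: 0.0094
gripper_force: 117.9
F tool [  1.54   0.96 -23.85] M [ 0.113  0.369 -0.245] tip depth 15.97 yaw 111.86 [ 0.58  0.52 -0.45  1.8   0.28  0.88  0.38]
```

```bash
python3 -m pendant '{"dp":[[0,0,0],[0,0,0],[0,0,0],[0,0,0],[0,0,0],[0,0,0],[0,0,0],[0,0,0]],"twist":[[0,0,0.07],[0,0,0.14],[0,0,0.21],[0,0,0.28],[0,0,0.35],[0,0,0.4],[0,0,0.4],[0,0,0.4]],"grip":[0,0,0,0,0,0,0,0]}'; python3 f.py
```

```text
t: 14.65
tcp_pos: [0.5348, -0.203, 0.1639]
tool_rot: [[0.015, 1.0, 0.007], [1.0, -0.015, -0.002], [-0.002, 0.007, -1.0]]
contact_force: [-1.0, 1.1, 24.8]
opening: 0.0096
gripper_force: 117.9
F tool [  1.08  -0.82 -24.79] M [ 0.238  0.118 -0.061] tip depth 16.0 yaw 89.12 [ 0.51  0.5  -0.34  1.8   0.22  0.87  0.05]
```

```bash
Z='[0,0,0],[0,0,0]'; python3 -m pendant '{"dp":[[0,0,0],[0,0,0],[0,0,0],[0,0,0],[0,0,0],[0,0,0],[0,0,0],[0,0,0]],"twist":[[0,0,0.03],[0,0,0.06],[0,0,0.08],[0,0,0.08],[0,0,0.08],[0,0,0.08],[0,0,0.08],[0,0,0.08]],"grip":[0,0,0,0,0,0,0,0]}' >/dev/null; python3 f.py;  python3 -m pendant '{"dp":[[0,0,0],[0,0,0],[0,0,0],[0,0,0],[0,0,0],[0,0,0],[0,0,0],[0,0,0]],"twist":[[0,0,0.02],[0,0,0.04],[0,0,0.06],[0,0,0.06],[0,0,0.06],[0,0,0.06],[0,0,0.06],[0,0,0.06]],"grip":[0,0,0,0,0,0,0,0]}' > /dev/null; python3 f.py
```

```text
F tool [  0.78  -0.69 -24.56] M [ 0.235  0.157 -0.186] tip depth 16.0 yaw 84.54 [ 0.5   0.5  -0.32  1.8   0.2   0.86 -0.02]
F tool [  0.45  -1.32 -25.24] M [ 0.313  0.05  -0.108] tip depth 15.99 yaw 81.11 [ 0.49  0.5  -0.31  1.8   0.19  0.86 -0.06]
```

```bash
cat > a.py <<'E'
from h import *
M=[]
for i in range(8):
    snapshot("scene"); o=get_obs(); T=o["tool_rot"]; M.append(np.r_[T.T@o["wrist_torque"],T.T@o["contact_force"]])
print(np.mean(M,0).round(3),np.std(M,0).round(3),np.degrees(np.arctan2(T[1,0],T[0,0])).round(2),o["t"],o["opening"],round(153-o['tcp_pos'][2]*1000+26.9,2))
E
python3 a.py; python3 -m pendant '{"dp":[[0,0,0],[0,0,0],[0,0,0],[0,0,0],[0,0,0],[0,0,0],[0,0,0],[0,0,0]],"twist":[[0,0,0.02],[0,0,0.04],[0,0,0.06],[0,0,0.06],[0,0,0.06],[0,0,0.06],[0,0,0.06],[0,0,0.06]],"grip":[0,0,0,0,0,0,0,0]}' > /dev/null; python3 a.py
```

```text
[  0.27    0.049  -0.163   0.489  -1.059 -24.36 ] [0.025 0.031 0.028 0.279 0.383 0.411] 81.11 16.65 0.009372656180152917 16.0
[ 2.6500e-01 -1.0000e-02 -1.6700e-01  3.9700e-01 -8.5200e-01 -2.4371e+01] [0.015 0.017 0.023 0.483 0.449 0.635] 77.67 17.85 0.009664057821526652 15.98
```

```bash
python3 -m pendant '{"dp":[[0,0,0],[0,0,0],[0,0,0],[0,0,0],[0,0,0],[0,0,0],[0,0,0],[0,0,0]],"twist":[[0,0,0.02],[0,0,0.04],[0,0,0.06],[0,0,0.06],[0,0,0.06],[0,0,0.06],[0,0,0.06],[0,0,0.06]],"grip":[0,0,0,0,0,0,0,0]}' > /dev/null; python3 a.py; python3 - <<'E'
from h import *
s=snapshot("scene"); g=cv2.resize(s["image"][180:220,235:285],None,fx=14,fy=14,interpolation=cv2.INTER_CUBIC); cv2.imwrite("pics/s6.png",g)
E
```

```text
[  0.256  -0.047  -0.211   0.063  -0.951 -24.424] [0.022 0.029 0.023 0.434 0.618 0.463] 74.23 19.05 0.009822064721149023 16.0
```

View pics/s6.png

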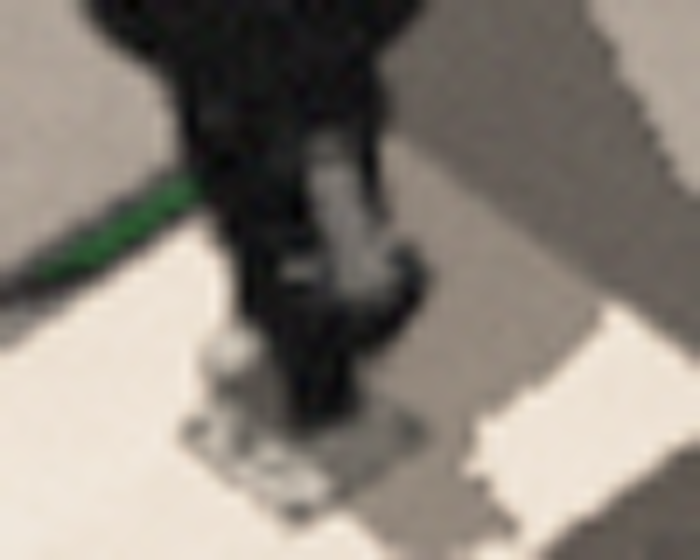

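The bar's end shows at (230,350), turned with the gripper, and the collar is still down. Torque has started to rise, so I'll confirm the stop with one more small step.

```bash
python3 -m pendant '{"dp":[[0,0,0],[0,0,0],[0,0,0],[0,0,0],[0,0,0],[0,0,0],[0,0,0],[0,0,0]],"twist":[[0,0,0.02],[0,0,0.04],[0,0,0.06],[0,0,0.06],[0,0,0.06],[0,0,0.06],[0,0,0.06],[0,0,0.06]],"grip":[0,0,0,0,0,0,0,0]}' > /dev/null; python3 a.py
```

```text
[  0.268   0.278  -0.045   1.427  -1.317 -24.204] [0.024 0.018 0.025 0.554 0.416 0.476] 70.79 20.3 0.01000660338587614 16.0
```

```bash
python3 -m pendant '{"dp":[[0,0,-0.2],[0,0,-0.4],[0,0,-0.6],[0,0,-0.6],[0,0,-0.6],[0,0,-0.6],[0,0,-0.6],[0,0,-0.6]],"twist":[[0,0,0],[0,0,0],[0,0,0],[0,0,0],[0,0,0],[0,0,0],[0,0,0],[0,0,0]],"grip":[0,0,0,0,0,0,0,0]}' > /dev/null; python3 a.py;python3 -m pendant '{"dp":[[0,0,0],[0,0,0],[0,0,0],[0,0,0],[0,0,0],[0,0,0],[0,0,0],[0,0,0]],"twist":[[0,0,-0.04],[0,0,-0.08],[0,0,-0.12],[0,0,-0.12],[0,0,-0.12],[0,0,-0.12],[0,0,-0.12],[0,0,-0.12]],"grip":[0,0,0,0,0,0,0,0]}' > /dev/null; python3 a.py
```

```text
[ -0.038   0.29   -0.046   1.451   0.773 -19.101] [0.022 0.024 0.029 0.463 0.37  0.365] 70.8 21.5 0.009648078584049024 15.94
[  0.126   0.351  -0.113   1.607  -0.278 -20.289] [0.019 0.019 0.025 0.403 0.494 0.394] 77.68 22.7 0.009848467693668553 15.93
```

```bash
python3 - <<'E'
from h import *
s=snapshot("scene"); E=np.linalg.inv(s["extrinsics"]);o=get_obs();t=o["tcp_pos"];T=o["tool_rot"]
u0,v0,k,W,H=242,190,15,25,28
g=cv2.resize(s["image"][v0:v0+H,u0:u0+W],None,fx=k,fy=k,interpolation=cv2.INTER_CUBIC); b=g.copy()
def pr(P):
    q=E@np.r_[P,1]; return (s["cx"]+s["fx"]*q[0]/-q[2]-u0+.5)*k-.5,(s["cy"]-s["fy"]*q[1]/-q[2]-v0+.5)*k-.5
yaw=np.arctan2(T[1,0],T[0,0]); c=np.array([t[0],t[1],.153-.016+.042])
for lag,col in [(0,(0,0,255)),(.2,(0,255,0)),(.45,(255,0,0))]:
    a=yaw+lag
    for sg in (1,-1):
        pts=[pr(c+np.array([sg*.02*np.cos(a)-j*.006*np.sin(a),sg*.02*np.sin(a)+j*.006*np.cos(a),h])) for j,h in [(-1,-.008),(1,-.008),(1,.008),(-1,.008)]]
        print(lag,sg,np.round(np.mean(pts,0)))
        cv2.polylines(b,[np.int32(pts)],True,col,1)
cv2.imwrite("pics/s7.png",np.hstack([g,b]))
E
```

```text
0 1 [314. 205.]
0 -1 [129. 270.]
0.2 1 [304. 193.]
0.2 -1 [138. 282.]
0.45 1 [288. 180.]
0.45 -1 [155. 296.]
```

View pics/s7.png

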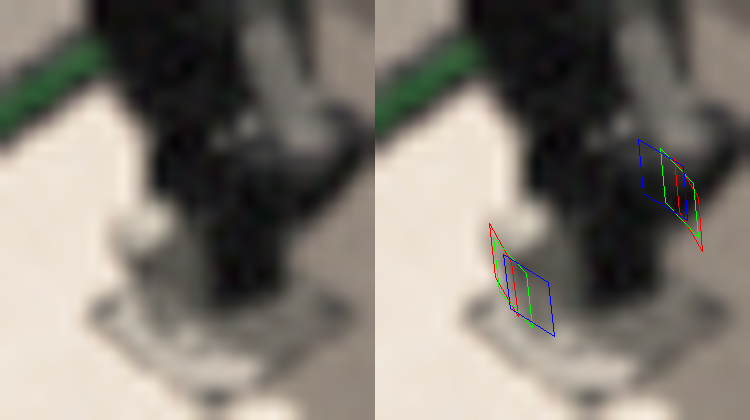

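The bar's near end at (115–150, 215–290) matches the outlines for zero to 0.2 rad lag. So the key has followed the gripper, which has turned 1.9 rad. I'll go forward again, press lightly onto the stop and hold.

```bash
python3 -m pendant '{"dp":[[0,0,0.1],[0,0,0.2],[0,0,0.3],[0,0,0.3],[0,0,0.3],[0,0,0.3],[0,0,0.3],[0,0,0.3]],"twist":[[0,0,0.02],[0,0,0.04],[0,0,0.06],[0,0,0.08],[0,0,0.1],[0,0,0.12],[0,0,0.12],[0,0,0.12]],"grip":[0,0,0,0,0,0,0,0]}' 120 > /dev/null; python3 a.py; python3 -m pendant '{"dp":[[0,0,0],[0,0,0],[0,0,0],[0,0,0],[0,0,0],[0,0,0],[0,0,0],[0,0,0]],"twist":[[0,0,0.02],[0,0,0.04],[0,0,0.06],[0,0,0.06],[0,0,0.06],[0,0,0.06],[0,0,0.06],[0,0,0.06]],"grip":[0,0,0,0,0,0,0,0]}' >/dev/null; python3 a.py
```

```text
[  0.359   0.27   -0.06    1.773  -1.164 -22.646] [0.03  0.023 0.021 0.672 0.222 0.44 ] 70.8 23.95 0.009638224109383586 15.98
[  0.356   0.269  -0.081   1.494  -1.277 -22.933] [0.029 0.037 0.031 0.429 0.559 0.579] 67.36 25.15 0.00935559871944524 15.99
```

```bash
sed -i 's/^print(/print(o["joint_efforts"].round(2)[4:],end=" ");print(/' a.py; python3 -m pendant '{"dp":[[0,0,0],[0,0,0],[0,0,0],[0,0,0],[0,0,0],[0,0,0],[0,0,0],[0,0,0]],"twist":[[0,0,0.02],[0,0,0.04],[0,0,0.06],[0,0,0.06],[0,0,0.06],[0,0,0.06],[0,0,0.06],[0,0,0.06]],"grip":[0,0,0,0,0,0,0,0]}' >/dev/null; python3 a.py; python3 -m pendant '{"dp":[[0,0,0],[0,0,0],[0,0,0],[0,0,0],[0,0,0],[0,0,0],[0,0,0],[0,0,0]],"twist":[[0,0,0.02],[0,0,0.04],[0,0,0.06],[0,0,0.06],[0,0,0.06],[0,0,0.06],[0,0,0.06],[0,0,0.06]],"grip":[0,0,0,0,0,0,0,0]}' >/dev/null; python3 a.py
```

```text
[ 0.33 -0.4  -0.07] [  0.345   0.206  -0.057   0.917  -1.028 -22.732] [0.037 0.028 0.039 0.445 0.451 0.342] 63.92 26.35 0.009303250357422792 15.95
[ 0.29 -0.39 -0.08] [  0.318   0.172  -0.07    0.929  -1.218 -22.772] [0.025 0.03  0.027 0.432 0.258 0.586] 60.48 27.55 0.009502904396737726 15.97
```

```bash
python3 - <<'E'
from h import *
s=snapshot("scene")["image"]; now=cv2.cvtColor(s,cv2.COLOR_BGR2GRAY)[200:213,246:260]
a=cv2.imread("pics/s7.png",0)[:,:375]; a=cv2.resize(a,(25,28),interpolation=cv2.INTER_AREA)[10:23,4:18]
b=cv2.imread("pics/s6.png",0); b=cv2.resize(b,(50,40),interpolation=cv2.INTER_AREA)[20:33,11:25]
for n,i in [("s6 74.2",b),("s7 77.7",a),("now 60.5",now)]: print(n);print(i)
E
```

```text
s6 74.2
[[228 227 227 228 223 146  35  20  23  31  34  45  56  86]
 [229 229 228 228 224 146  39  22  21  25  31  38  43  52]
 [228 228 227 228 219 148  63  31  23  24  24  29  25  26]
 [226 227 227 223 204 165 118  68  28  24  22  25  15  21]
 [228 229 226 207 193 191 165 107  45  26  20  17  17  21]
 [227 228 225 187 178 183 154 101  52  29  23  17  20  17]
 [227 229 225 177 148 139 111  85  64  36  20  21  22  18]
 [228 230 228 188 123  90  84  80  73  44  15  19  15  17]
 [229 229 226 190 132 104  88  82  78  50  21  22  15  22]
 [230 225 202 178 160 137 106  87  81  55  29  25  25  37]
 [230 210 153 142 170 145 110 103  91  68  47  49  62  76]
 [230 207 161 161 179 143 108 127 131 103  83  88 105 107]
 [230 225 202 174 168 150 134 156 168 144 127 116 109 107]]
s7 77.7
[[228 227 226 229 223 145  37  17  15  22  27  32  45  55]
 [230 228 226 229 224 146  36  20  21  21  18  29  29  35]
 [229 228 227 230 224 150  55  30  24  24  20  24  16  24]
 [228 228 227 225 220 174 123  75  31  28  24  25  13  17]
 [227 228 227 208 201 198 184 120  57  44  31  21  18  14]
 [229 229 224 187 177
[... 528 characters left out ...]
0 227 227 223 146  59  56  83 103 105  89  59  40]
 [228 227 227 224 204 139  61  35  47  61  61  56  39  24]
 [227 228 227 210 194 165  95  18  26  31  33  29  26   6]
 [227 229 229 199 186 163  88  15  21  24  23  23  15  16]
 [228 228 227 187 156 118  58  20  23  19  15  16  24  29]
 [227 230 230 180 108  89  71  47  36  19  21  16  23  53]
 [228 229 230 197 127  90  88  79  47  22  20  14  28  58]
 [230 230 228 206 159 117  94  89  56  22  26  21  21  59]
 [229 226 207 181 186 145 111  95  60  25  23  20  20  59]
 [231 214 146 134 178 144 122 120  82  48  41  51  54  77]
 [230 208 156 162 184 158 142 162 124  92  91  95 103 109]
 [230 229 205 169 172 185 163 159 139 112 109 110 103 103]]
```

```bash
sed -i 's/range(8)/range(4)/' a.py; python3 -m pendant '{"dp":[[0,0,0],[0,0,0],[0,0,0],[0,0,0],[0,0,0],[0,0,0],[0,0,0],[0,0,0]],"twist":[[0,0,-0.1],[0,0,-0.2],[0,0,-0.3],[0,0,-0.4],[0,0,-0.5],[0,0,-0.5],[0,0,-0.5],[0,0,-0.5]],"grip":[0,0,0,0,0,0,0,0]}' >/dev/null; python3 a.py; python3 -m pendant '{"dp":[[0,0,0],[0,0,0],[0,0,0],[0,0,0],[0,0,0],[0,0,0],[0,0,0],[0,0,0]],"twist":[[0,0,-0.1],[0,0,-0.2],[0,0,-0.3],[0,0,-0.4],[0,0,-0.5],[0,0,-0.6],[0,0,-0.7],[0,0,-0.7]],"grip":[0,0,0,0,0,0,0,0]}' >/dev/null; python3 a.py
```

```text
[ 0.54 -0.59 -0.13] [  0.359   0.518  -0.146   1.715  -1.071 -23.88 ] [0.021 0.059 0.012 0.339 0.809 0.616] 89.15 28.6 0.009814645746025115 15.97
[ 0.92 -1.15 -0.15] [  0.122   1.068  -0.166   5.161  -0.157 -25.123] [0.028 0.023 0.027 0.33  0.294 0.476] 129.26 29.6 0.009645543018313857 15.98
```

```bash
python3 -m pendant '{"dp":[[0,0,0],[0,0,0],[0,0,0],[0,0,0],[0,0,0],[0,0,0],[0,0,0],[0,0,0]],"twist":[[0,0,-0.1],[0,0,-0.2],[0,0,-0.3],[0,0,-0.4],[0,0,-0.5],[0,0,-0.6],[0,0,-0.6],[0,0,-0.6]],"grip":[0,0,0,0,0,0,0,0]}' ; python3 a.py; python3 -m pendant '{"dp":[[0,0,0],[0,0,0],[0,0,0],[0,0,0],[0,0,0],[0,0,0],[0,0,0],[0,0,0]],"twist":[[0,0,-0.06],[0,0,-0.12],[0,0,-0.18],[0,0,-0.24],[0,0,-0.3],[0,0,-0.3],[0,0,-0.3],[0,0,-0.3]],"grip":[0,0,0,0,0,0,0,0]}' ; python3 a.py
```

```text
t: 30.4
tcp_pos: [0.5332, -0.2034, 0.1639]
tool_rot: [[-0.959, 0.283, 0.004], [0.283, 0.959, -0.002], [-0.004, -0.001, -1.0]]
contact_force: [-6.8, -0.6, 27.6]
opening: 0.0095
gripper_force: 119.1
[ 0.05 -2.38 -0.16] [  0.519   1.408  -0.165   6.042  -2.482 -28.294] [0.018 0.019 0.012 0.435 0.108 0.175] 163.57 30.6 0.009526531503531766 16.0
t: 31.4
tcp_pos: [0.5326, -0.2036, 0.1639]
tool_rot: [[-1.0, -0.013, 0.002], [-0.013, 1.0, -0.003], [-0.002, -0.003, -1.0]]
contact_force: [-9.3, -1.1, 31.0]
opening: 0.0095
gripper_force: 119.5
[ 0.25 -3.16  0.01] [ 1.9000e-01  1.9490e+00  4.0000e-03  8.2880e+00 -7.7600e-01 -3.0019e+01] [0.021 0.025 0.023 0.721 0.185 0.151] -179.28 31.6 0.009610987493767724 16.01
```

```bash
python3 -m pendant '{"dp":[[0.3,0,-0.2],[0.6,0,-0.4],[1,0,-0.6],[1.3,0,-0.6],[1.5,0,-0.6],[1.5,0,-0.6],[1.5,0,-0.6],[1.5,0,-0.6]],"twist":[[0,0,-0.03],[0,0,-0.06],[0,0,-0.1],[0,0,-0.1],[0,0,-0.1],[0,0,-0.1],[0,0,-0.1],[0,0,-0.1]],"grip":[0,0,0,0,0,0,0,0]}' ; python3 a.py; python3 - <<'E'
from h import *
s=snapshot("scene")["image"]; now=cv2.cvtColor(s,cv2.COLOR_BGR2GRAY)[198:216,252:268]
b=cv2.imread("pics/s5.png",0); b=cv2.resize(b,(50,40),interpolation=cv2.INTER_AREA)[18:36,17:33]
print(b);print(now)
E
```

```text
t: 32.4
tcp_pos: [0.5328, -0.2033, 0.164]
tool_rot: [[-0.994, -0.113, 0.005], [-0.113, 0.994, -0.002], [-0.005, -0.002, -1.0]]
contact_force: [0.9, -0.0, 17.4]
opening: 0.0095
gripper_force: 117.6
[-0.42 -0.1  -0.05] [  0.238   0.022  -0.034  -0.375  -1.406 -17.78 ] [0.023 0.016 0.023 0.179 0.178 0.242] -173.52 32.6 0.009544886209136032 15.93
[[ 22  25  22  17  18  17  12  32  29  16  81 125 139 138 138 138]
 [ 24  15  19  17  20  20  22  61  58  40 110 135 137 138 138 140]
 [ 26  13  18  17  19  18  19  65  78  58 107 137 141 138 137 139]
 [ 22  19  20  19  17  27  16  30  57  52  90 128 139 140 140 137]
 [ 22  22  24  30  41  61  47  31  54  54  91 128 139 138 138 137]
 [ 15  23  28  48  60  94  89  56  56  56  93 127 139 138 138 136]
 [ 20  22  38  58  58  94 112  94  80  69 100 129 139 138 137 138]
 [ 23  18  37  64  64 114 142 146 133 108 119 135 140 138 136 138]
 [ 20  19  39  70  72 130 174 184 164 128 129 137 139 138 138 138]
 [ 16  21  39  70  72  85 132 146 112  93 119 136 139 140 140 138]
 [ 31  23  39  72  79  76  82  85  80  81 106 127 136 138 140 138]
 [ 62  33  35  74 
[... 958 characters left out ...]
 118 129 139 137 137 138 136]
 [ 24  30  58  75  65 140 183 174 133 112 133 136 137 138 139 136]
 [ 29  38  56  72  74  83 123 106  80 105 125 135 137 139 142 140]
 [ 29  21  55  75  73  80  88  80  80  98 114 130 137 140 141 139]
 [ 58  36  50  76  62  75  88  85  87 109 113 108 116 134 138 142]
 [ 94  78  82  85  84  90 104  97  98 109 112 110 107 126 163 175]
 [103 105 106 103 104 130 123 104 101 111 130 145 140 170 220 230]
 [105 103 100 115 123 160 139  98 108 118 158 173 176 217 228 230]
 [110 105 114 145 164 143 157 148 128 135 153 211 228 228 229 229]
 [113 124 177 190 192 192 188 174 171 180 219 231 229 228 229 229]
 [167 164 179 173 173 177 168 152 213 231 230 231 229 229 228 229]]
```

The image at home yaw is the same as before the turn, so the key has not slipped in the grip. Lateral forces are balanced now. I'll redo the turn and stop at about 1.88 rad, where the plug is at or next to its stop.

```bash
python3 -m pendant '{"dp":[[0,0,0.3],[0,0,0.3],[0,0,0.3],[0,0,0.3],[0,0,0.3],[0,0,0.3],[0,0,0.3],[0,0,0.3]],"twist":[[0,0,0.09],[0,0,0.18],[0,0,0.27],[0,0,0.36],[0,0,0.45],[0,0,0.54],[0,0,0.64],[0,0,0.64]],"grip":[0,0,0,0,0,0,0,0]}' 120 >/dev/null; python3 a.py; python3 -m pendant '{"dp":[[0,0,0],[0,0,0],[0,0,0],[0,0,0],[0,0,0],[0,0,0],[0,0,0],[0,0,0]],"twist":[[0,0,0.09],[0,0,0.18],[0,0,0.27],[0,0,0.36],[0,0,0.45],[0,0,0.54],[0,0,0.64],[0,0,0.64]],"grip":[0,0,0,0,0,0,0,0]}' >/dev/null; python3 a.py
```

```text
[ 0.2  -0.45  0.06] [  0.047   0.284   0.056   0.88   -0.312 -20.895] [0.026 0.037 0.011 0.444 0.231 0.482] 149.83 33.65 0.009518273777416226 15.96
[ 0.53 -0.23  0.04] [-3.0000e-03  3.9700e-01  2.6000e-02  1.7980e+00  4.2000e-01 -2.0534e+01] [0.011 0.017 0.022 0.335 0.253 0.503] 113.19 34.65 0.00976761889648508 15.96
```

```bash
python3 -m pendant '{"dp":[[0,0,0],[0,0,0],[0,0,0],[0,0,0],[0,0,0],[0,0,0],[0,0,0],[0,0,0]],"twist":[[0,0,0.09],[0,0,0.18],[0,0,0.27],[0,0,0.36],[0,0,0.42],[0,0,0.42],[0,0,0.42],[0,0,0.42]],"grip":[0,0,0,0,0,0,0,0]}' >/dev/null; python3 a.py; python3 -m pendant '{"dp":[[0,0,0],[0,0,0],[0,0,0],[0,0,0],[0,0,0],[0,0,0],[0,0,0],[0,0,0]],"twist":[[0,0,0.05],[0,0,0.1],[0,0,0.14],[0,0,0.16],[0,0,0.16],[0,0,0.16],[0,0,0.16],[0,0,0.16]],"grip":[0,0,0,0,0,0,0,0]}'; python3 a.py
```

```text
[ 0.52  0.03 -0.01] [-2.7000e-02  4.4900e-01 -1.0000e-02  2.0150e+00  4.3700e-01 -1.9191e+01] [0.013 0.034 0.011 0.597 0.152 0.131] 89.14 35.65 0.00968786960027055 15.96
t: 36.45
tcp_pos: [0.5327, -0.2023, 0.1639]
tool_rot: [[0.174, 0.985, 0.005], [0.985, -0.174, -0.0], [0.0, 0.005, -1.0]]
contact_force: [-1.2, 3.4, 21.6]
opening: 0.0098
gripper_force: 118.7
[ 0.77 -0.85 -0.1 ] [  0.631   0.643  -0.09    3.274  -1.752 -21.622] [0.016 0.009 0.031 0.648 0.309 0.444] 79.99 36.65 0.009523219912396654 15.97
```

```bash
cat > v.py <<'E'
from h import *
s=snapshot("scene")["image"]; now=cv2.cvtColor(s,cv2.COLOR_BGR2GRAY)[200:213,246:260]
print(now)
E
python3 v.py; python3 - <<'E'
from h import *
s=snapshot("scene"); E=np.linalg.inv(s["extrinsics"])
def pr(P):
    q=E@np.r_[P,1]; return np.array([s["cx"]+s["fx"]*q[0]/-q[2]-246,s["cy"]-s["fy"]*q[1]/-q[2]-200]).round(2)
# far end of the bar's top face for key turns relative to home (case yaw 6.4)
for t in (1.2,1.4,1.6,1.7,1.8,1.9,2.0,2.2):
    a=np.radians(186.4)-t; e=-np.array([np.cos(a),np.sin(a)])
    print(t,"end top",pr([.5335+.020*e[0],-.2025+.020*e[1],.187]),"inner",pr([.5335+.011*e[0],-.2025+.011*e[1],.187]))
E
```

```text
[[228 228 229 228 177  86  28  21  24  25  26  20  34  41]
 [229 229 229 229 199 112  26  26  25  21  25  26  18  27]
 [229 227 229 227 180 102  59  39  27  28  21  22  17  25]
 [226 228 229 224 195 161 132  89  49  37  19  10  18   9]
 [229 227 229 198 187 193 189 130  71  51  27  19  13  23]
 [227 230 228 173 166 172 164 110  72  47  20  20  20  19]
 [228 228 229 180 136 115  84  83  88  55  19  21  23   7]
 [230 230 230 205 132  86  78  82  83  60  33  20  22  18]
 [231 229 227 222 164 102  92  88  87  64  32  26  25  28]
 [231 228 205 179 169 142 118 108  96  77  43  35  44  65]
 [231 214 147 137 179 142 113 111 122 104  72  75  94 104]
 [232 207 158 164 186 157 121 114 154 127 111 117 113 103]
 [230 229 204 166 170 186 157 146 159 135 123 111 107  97]]
1.2 end top [6.84 7.83] inner [8.26 5.79]
1.4 end top [5.72 7.34] inner [7.65 5.53]
1.6 end top [4.77 6.69] inner [7.12 5.17]
1.7 end top [4.37 6.32] inner [6.91 4.96]
1.8 end top [4.03 5.91] inner [6.72 4.74]
1.9 end top [3.75 5.48] inner [6.56 4.51]
2.0 end top [3.53 5.03] inner [6.44 4.26]
2.2 end top [3.3  4.08] inner [6.31 3.74]
```

```bash
python3 -m pendant '{"dp":[[0,0,0],[0,0,0],[0,0,0],[0,0,0],[0,0,0],[0,0,0],[0,0,0],[0,0,0]],"twist":[[0,0,0.02],[0,0,0.04],[0,0,0.06],[0,0,0.06],[0,0,0.06],[0,0,0.06],[0,0,0.06],[0,0,0.06]],"grip":[0,0,0,0,0,0,0,0]}' >/dev/null; python3 a.py; python3 v.py
```

```text
[ 0.87 -1.07 -0.12] [  0.768   0.682  -0.116   3.03   -3.245 -22.678] [0.008 0.031 0.025 0.146 0.174 0.709] 76.55 37.75 0.009819820616725688 15.98
[[229 226 227 227 216 126  23  14  11  23  24  35  45  42]
 [229 230 227 227 219 135  35  25  19  22  21  24  29  26]
 [229 229 227 221 185 135  84  41  18  20  26  14  20  17]
 [227 228 228 199 200 203 147  74  47  26  14  18  22  19]
 [228 229 228 197 188 191 165 111  64  36  19  23  17  19]
 [230 229 229 171 160 166 152 108  64  36  21  23  15  26]
 [228 230 228 177 112  89  82  75  74  44  25  23  14  18]
 [229 229 231 206 133  84  81  79  86  55  29  23  23  22]
 [232 230 227 223 164  97  88  83  82  53  23  21  26  19]
 [230 229 207 179 170 131 118 107  90  62  33  36  44  65]
 [232 216 145 134 180 144 130 138 112  80  71  77  93 106]
 [232 205 156 165 184 160 118 163 149 119 112 114 109 102]
 [230 230 203 166 170 185 160 152 163 143 123 105 107 103]]
```

```bash
python3 -c "
from h import *
print(close_job())"
```

```text
the job is handed in; nothing more can be done
None
```

I handed the job in with the key seated on the lock plate, turned about 1.9 rad clockwise at the gripper and still held. That should put the plug at or past a quarter turn, but I inferred this from the turn angle, torque and pictures, because the plug itself can't be read. My first turn went too far, to about 2.2 rad, so I turned the key back to the start and redid it. I never touched the other two keys.

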